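# Press a gear knob into the sprung inlay cradle

## Robot

A 6-joint arm with a two-finger parallel gripper is mounted at the origin on the work surface. World frame = base frame: x ahead of the robot, y to its left, z up, the work surface at z = 0. Lengths are in mm, angles in rad, forces in N, time in s.
With the tool pointing down it reaches from about 300 to 875 mm from the base axis. Payload 6.4 kg.
Tool frame: the origin (TCP) lies on the centre line of the jaws, within the pads' length; the fingertips stand 14 mm ahead of it and the grasp point (between the pads) lies 5 mm behind it; z points along the fingers, y is the line along which they close (so a half turn about z gives the same grasp; the last joint's range is limited). The gripper opens to 85 mm and grips with 20 to 120 N. Pads are 22 mm wide; open, the fingers measure 114 mm over their backs; the gripper's body (76 mm by 85 mm) begins 54 mm behind the grasp point. The pads swing forward as they close: fully open they stand 13 mm farther back than shut.
Start: joints at [-0.206, 0.181, 1.607, -0, 1.354, -0.206], TCP at [575.014, 0.015, 245.288] pointing down, gripper open.
Joint ranges: [-2.99, 2.99], [-0.89, 2.07], [0.3, 2.58], [-1.14, 4.28], [0, 2.63], [-3.12, 3.12]. Speed limits (rad/s): [2.57, 2.57, 3.01, 3.14, 3.14, 3.14].

## Interface

Orientations are given as a unit quaternion [w, x, y, z].
In Python, from plant import bot gives the robot as it stands.
- The arm moves only by the shell command python3 -m jog 'ROWS' [FORCE]. ROWS is a JSON object of lists of equal length, an entry for each row: "jaw": the opening, from -1 (shut) to 1 (fully open); "offset": the shift along the tool's x, y, z in units of 25 mm (1.0 is 25 mm), a list of three; "turn": the turn about the tool's z in rad. In form: {"jaw": [jaw, ...], "offset": [[tx, ty, tz], ...], "turn": [turn, ...]}. A call has 1 to 12 rows; each row is the pose to reach, as a shift and turn from the pose commanded when the call began, along the tool's axes at that moment; what a row does not reach only later rows make up. A row lasts 1/10 s, in which the tool goes at most 50 mm and 8.59 degrees, less where a joint would pass 70% of its speed; a pose out of reach is approached as far as the arm can. A call with a gripper value outside its range is refused whole. The fingers move at their own pace and stop on an object; FORCE is the grip in N (left out, the last holds). Time passes only in rows, so rows that repeat a pose let the fingers close. It gives the time, the measured TCP pose, the force, the opening and the grip force at its end, in the units of the state.
- bot.get_obs(): the state, without advancing time (a new reading comes with each control period).
- bot.get_image(name): name is "scene" or "side" or "wrist"; returns a dict with "pixels" (400x640x3 uint8, red, green, blue), "camera_matrix" (3x3 intrinsics, pixels), "rvec" (rotation vector, rad) and "tvec" (3), from world to camera coordinates, as OpenCV has them; the wrist camera has in their place "mount" (4x4, takes a point from camera to tool coordinates, whose origin is the TCP and whose axes are the flange's). Camera axes: x right, y down, z forward; pixel columns grow to the right and rows downward; lengths in mm; the calibration is good to about 2 mm. A picture is of the moment at which its call begins: read the wrist's pose just before it. There is no depth.
- bot.sign_off(): hands the job in; it is judged then, once.
The state is a dict: "clock": time; "q": joint angles; "qvel": joint speeds; "joint_torque": joint torques, N m; "eef_pos": TCP position; "eef_rot": TCP orientation; "wrist_force": force on the tool from outside, world axes, zero at the start; "wrist_torque": the same for the moment, N m; "opening": opening from 0.0 (shut) to 1.0 (fully open); "grasp_force": force on a finger pad.
Only numpy, scipy, OpenCV 4.12 (cv2) and the standard library are available. Lean on these libraries where they do the work, as an engineer would, in place of code of your own. Each camera call takes 0.05 s, during which the arm holds its last target. There are 200 camera calls.

## Task

Draw the locking pin out of the bore of the sprung cradle, lay it in the open notch of the block beside the bore and let go of it there. Then take the wooden gear knob from its rest by the metal ferrule, set it ball down and upright in the sprung ring, press the ring fully down to its stop and finish while still gripping the knob and holding it pressed down, so that the glue under the inlay can grab. Leave the tape dispenser, the sanding block and the stack of veneer samples where they are.

Things in the scene. Friction and masses are not known exactly. Their poses are not given: they have to be found in the camera images.
- cradle: Fixed cradle. Origin on the table under the ring's centre, z up. Mm in its frame: dark wood base x -80..105, y -60..95, 12 high; aluminium cheek with the bore x -25..25, y 45..75, top 60; aluminium park block with the open notch x 55..95, y 45..91, top 56; the ring at x = y = 0; two guide columns 9 thick at x -50 and 50, y 0, top 85; rubber pad 20 wide, top 44, under the ring.
- bore (a point): Centre of the bore's outer mouth in the cheek (at 0, 75, 42 mm in the cradle's frame). The bore is 11.5 mm wide, 30 mm long, along the cradle's y; the pin leaves it towards the cradle's +y.
- notch (a point): Where the centre of the pin's shaft should lie in the notch (at 75, 68, 42 mm in the cradle's frame; axes as the cradle's). The notch is 16 mm wide (x), 46 mm long (y, open at both ends), open above; floor 5 mm below this point, side walls up to 14 mm above it.
- ring_top (a point): Centre of the steel ring's top plane, moving with the ring; 78 mm above the table when up. Ring: level, inner diameter 44, outer 68, 10 mm high, with two lugs on the guide columns. At its stop the ball's crown is within about 1 mm of the rubber pad.
- ring (a joint): Downward travel of the ring in m: 0 up, 0.022 at its lower stop. Spring: about 5 N to start it, about 15 N at the stop (less the weight of ring and knob); it springs back up when released. The pin in its bore stands under the ring's foot and blocks it after about 2 mm.
- pin: Loose steel pin, 106 mm long, level, about 0.06 kg, balanced near its y -42 mm. Origin: centre of its grip, a cylinder 18 mm thick, 36 mm long (y -18..18); the shaft, 10 mm thick, runs from y -18 to -88 mm. At the start its y is the cradle's y, the grip's centre lies 26 mm outside the bore's mouth, about 42 mm above the table, and 62 mm of shaft is behind the mouth.
- pin_mid (a point): Middle of the pin's shaft, 53 mm from the grip's centre towards the tip.
- knob: Loose burr-wood gear knob: a ball 54 mm in diameter with a straight metal ferrule, 22 mm in diameter, standing up from it. Origin: centre of the ball; z along the ferrule, up at the start. The ferrule leaves the ball 25 mm above the origin and ends 66 mm above it; grip it about 47 mm above the origin. About 0.2 kg. Seated in the ring, the origin is about 16 mm above ring_top.
- knob_rest: Fixed wooden ring, 68 mm outside, 40 mm inside, 14 mm high, in which the knob stands at the start (ball centre about 32 mm above the table). Origin: centre of its underside.
- dispenser: Bystander: black tape dispenser, 150 x 56 mm, 92 mm high. Origin: centre of its underside.
- sanding_block: Bystander: cork sanding block, 50 x 100 x 24 mm. Origin: centre of its underside.
- samples: Bystander: stack of square veneer samples, 85 x 85 x 25 mm. Origin: centre of its underside.
Not all that is in view belongs to the job. Several things have the shape of the pin; the one meant has the colours described above.

How it is judged (in metres and radians):
On the way:
1. the pin has been drawn, lies in the notch and is let go (x of pin_mid in the frame of notch between -0.006 and 0.006 m and y of pin_mid in the frame of notch between -0.016 and 0.016 m and z of pin_mid in the frame of notch between -0.004 and 0.005 m and angle between the y axis of pin and the y axis of cradle, either way round below 0.15 rad and contact force between the fingers and pin below 0.1 N and linear speed of pin below 0.03 m/s), for 0.2 s.
At the end, for the whole second after the job is handed in: Pin at rest, released, on the notch floor (6 mm across, 16 mm along, 5 mm high, 0.15 rad). Knob gripped (over 2 N), still, upright (0.2 rad), centred in the ring (6 mm), pressing on it with over 4 N, ring down more than 18 of its 22 mm, all through the last second (all of step 1 and value of joint ring above 0.018 m and horizontal distance between knob and ring_top below 0.006 m and z of knob in the frame of ring_top below 0.022 m and angle between knob's own z axis and vertical below 0.2 rad and contact force between knob and cradle above 4 N and contact force between the fingers and knob above 2 N and linear speed of knob below 0.02 m/s); the arm keeps its last pose, push and grip.
It fails at once if a bystander was disturbed (moved by more than 20 mm) (distance of any of dispenser, sanding_block, samples from where it was at the start of the episode above 0.02 m).
It also fails if it takes over 59 s, if anything falls off the work surface, if the arm or the gripper's body presses on something with over 40 N, if the wrist force passes 120 N, or if a joint passes its speed limit or range.

## Working session

There is one attempt and no reset: what is moved stays moved. The work goes in short steps, Python scripts to look and compute and a shell command to move; the robot and the scene stay as the last step left them, time stands still between calls to the robot, and variables do not carry over. Pictures are saved under pics/ and viewed, at most 10 in all, crops included, and the job is handed in when it is done.

```bash
mkdir -p pics
python3 - <<'E'
from plant import bot
import cv2,pickle
o=bot.get_obs();print({k:o[k] for k in('clock','eef_pos','eef_rot','opening','wrist_force')})
d={}
for n in('scene','side','wrist'):
    im=bot.get_image(n);d[n]=im;cv2.imwrite(f'pics/{n}0.png',im['pixels'][...,::-1])
    print(n,{k:v.tolist() if hasattr(v,'tolist') else v for k,v in im.items() if k!='pixels'})
d['obs']=o
pickle.dump(d,open('d0.pkl','wb'))
E
```

```text
{'clock': 0.0, 'eef_pos': array([5.74470316e+02, 1.29298102e-01, 2.44368511e+02]), 'eef_rot': array([-7.44650925e-04,  7.07112316e-01,  7.07100695e-01, -4.74953480e-04]), 'opening': 1.0035710845877424, 'wrist_force': array([-0.62706577,  0.36410904,  0.37466441])}
scene {'camera_matrix': [[480.29777299255085, 0.0, 321.70590994215706], [0.0, 480.29777299255085, 197.59496025358982], [0.0, 0.0, 1.0]], 'rvec': [0.6511682523023052, 2.585819835079684, -1.1802062593221558], 'tvec': [529.037280314544, -67.32660393141381, 1419.8069146100174]}
side {'camera_matrix': [[371.3448197234347, 0.0, 315.8497405081174], [0.0, 371.3448197234347, 204.40991580350325], [0.0, 0.0, 1.0]], 'rvec': [0.5218627718241652, -2.7823848831112254, 1.018189217966702], 'tvec': [519.1927091156073, 230.67996884114407, 761.477791235058]}
wrist {'camera_matrix': [[275.67891426186713, 0.0, 324.23021781475336], [0.0, 275.67891426186713, 202.92283800627823], [0.0, 0.0, 1.0]], 'mount': [[0.0009923379851510606, -0.9559207896681149, -0.293622988108236, 75.2930581576229], [0.9999988793164973, 0.0006194459880661703, 0.001362957231529068, 0.683603318780257], [-0.0011209955710595018, -0.2936240115640307, 0.9559203330832406, -126.99006549544384], [0.0, 0.0, 0.0, 1.0]]}
```

View pics/scene0.png

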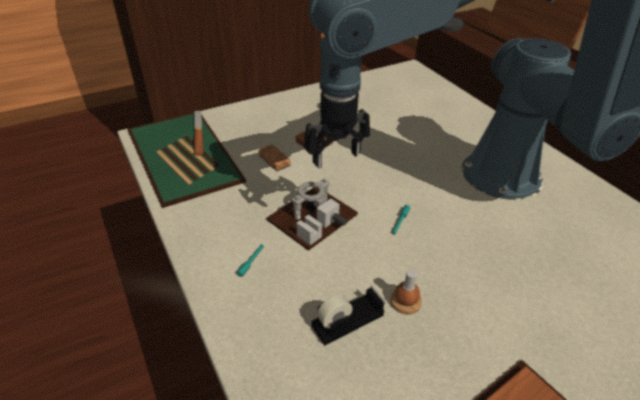

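View pics/side0.png

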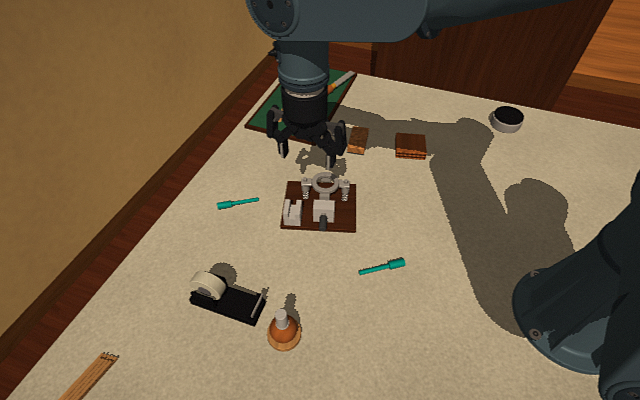

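Pin-shaped things: teal tools at side (238,203) and (382,267) (scene (251,260), (402,218)), and a grey steel one sticking out of the cheek at side (323,222), scene (340,219). The steel one in the bore fits the description. The knob is at side (283,330), and the dispenser at (228,298). I'll confirm in an enlarged crop.

Run:
```python
import pickle,cv2,numpy as np
d=pickle.load(open('d0.pkl','rb'))
def c(n,x,y,w,h,s): return cv2.resize(d[n]['pixels'][y:y+h,x:x+w,::-1],None,fx=s,fy=s,interpolation=cv2.INTER_CUBIC)
a=c('side',270,168,90,75,6) #540x450
b=c('side',260,302,50,52,5) #250x260
e=c('scene',380,260,50,60,5)  #250x300
o=np.zeros((560,790,3),np.uint8);o[:450,:540]=a;o[:260,540:]=b;o[260:560,540:]=e
cv2.imwrite('pics/crop1.png',o)
```

```text
(no output)
```

View pics/crop1.png

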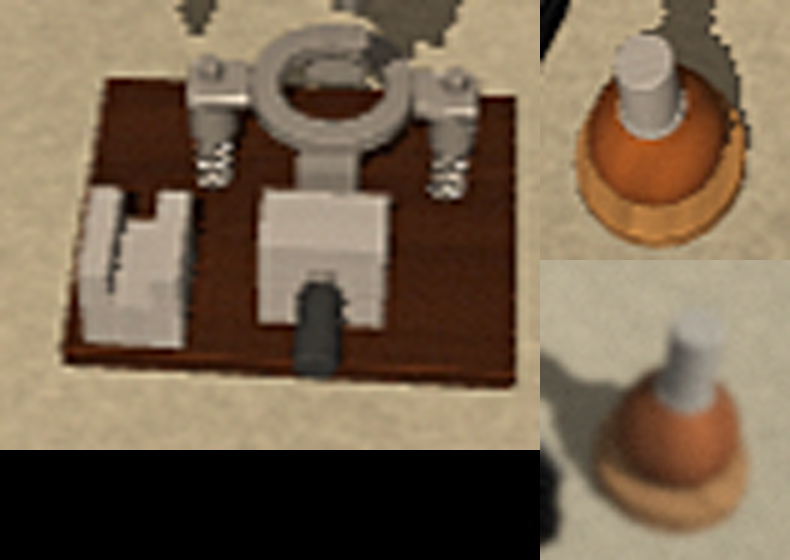

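View pics/wrist0.png

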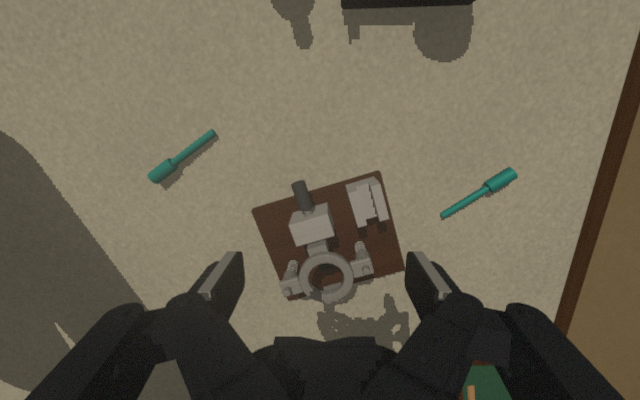

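The crop confirms the dark-steel pin in the cheek (grip at crop (318,330) = side (323,223)); the teal ones lie free on the table. Wrist view: base corners (380,172), (252,209), (405,268), (290,300), ring at (326,276), and pin pointing to (300,183). Next I'll fit the poses.

```bash
cat > h.py <<'E'
import numpy as np,cv2
from scipy.spatial.transform import Rotation as R
def proj(im,P,obs=None):
    P=np.atleast_2d(P).astype(float)
    if 'mount' in im:
        w,x,y,z=obs['eef_rot'];T=np.eye(4);T[:3,:3]=R.from_quat([x,y,z,w]).as_matrix();T[:3,3]=obs['eef_pos']
        C=np.linalg.inv(T@np.array(im['mount']));rv=cv2.Rodrigues(C[:3,:3])[0];tv=C[:3,3]
    else: rv,tv=np.array(im['rvec']),np.array(im['tvec'])
    return cv2.projectPoints(P,rv,tv,np.array(im['camera_matrix']),None)[0][:,0]
def c2w(p,P):
    P=np.atleast_2d(P).astype(float);c,s=np.cos(p[2]),np.sin(p[2])
    return np.c_[p[0]+c*P[:,0]-s*P[:,1],p[1]+s*P[:,0]+c*P[:,1],P[:,2]]
E
cat > fit.py <<'E'
import pickle
from h import *
from scipy.optimize import least_squares
d=pickle.load(open('d0.pkl','rb'));o=d['obs']
cr=lambda x,y:(270+(x+.5)/6-.5,168+(y+.5)/6-.5)
S=[((-80,95,12),cr(515,376)),((105,95,12),cr(66,350)),((105,-60,12),cr(107,80)),((-80,-60,12),cr(517,97)),((25,45,60),cr(262,192)),((-25,45,60),cr(390,195)),((25,75,12),cr(258,325)),((-25,75,12),cr(383,328)),((95,91,12),cr(83,343)),((55,91,12),cr(185,347))]
W=[((105,95,12),(380,172)),((-80,95,12),(252,209)),((105,-60,12),(405,268)),((-80,-60,12),(290,300)),((0,0,78),(326,276))]
def res(p,SS=True,WW=True):
    r=[]
    if SS: r.append(proj(d['side'],c2w(p,[a for a,b in S]))-[b for a,b in S])
    if WW: r.append(proj(d['wrist'],c2w(p,[a for a,b in W]),o)-[b for a,b in W])
    return np.vstack(r).ravel()
for k in((1,1),(1,0),(0,1)):
    f=least_squares(res,[580,100,1.5],args=k,loss='soft_l1');print(k,f.x,np.abs(f.fun).max())
    if k==(1,1): best=f.x;print(f.fun.reshape(-1,2).round(1).tolist())
K=[('side',98,(280.5,312.2)),('side',32,(283.3,329.5)),('scene',98,(411.3,272.3)),('scene',32,(408.5,294))]
def rk(p): return np.vstack([proj(d[n],[p[0],p[1],z])-b for n,z,b in K]).ravel()
f=least_squares(rk,[500,300]);print('knob',f.x,f.fun.round(1))
p=best
for n,q in dict(grip=(0,101,42),notchgrip=(75,121,42),ring=(0,0,78)).items():print(n,c2w(p,q))
E
python3 fit.py
```

```text
(1, 1) [ 5.77072944e+02 -1.10496069e+02  3.04803444e-01] 2.847571769376657
[[0.1, -0.0], [-1.5, 0.4], [-0.8, -0.6], [-0.2, -0.3], [-0.0, -0.2], [-0.5, 0.3], [-0.0, -0.3], [-0.4, 0.2], [-0.0, 0.5], [-0.7, 0.6], [0.2, -2.8], [-2.8, 0.1], [0.7, 0.9], [-2.8, 0.9], [-0.4, 2.4]]
(1, 0) [ 5.76096228e+02 -1.11102480e+02  3.00715365e-01] 1.1809858439204959
(0, 1) [ 577.98004456 -109.72838071   -5.97550557] 3.5824044794723306
knob [527.9709086  244.33001056] [ 0.8  1.6  0.6 -1.3  0.1  1.6 -1.4 -0.1]
grip [[546.76227031 -14.15156696  42.        ]]
notchgrip [[612.30310351  27.43447856  42.        ]]
ring [[ 577.07294447 -110.49606879   78.        ]]
```

```bash
python3 -m jog '{"jaw":[0.06,0.06,0.06,0.06,0.06,0.06],"offset":[[-0.1,-0.3,1],[-0.2,-0.6,2],[-0.3,-0.9,3],[-0.42,-1.16,4],[-0.42,-1.16,4.6],[-0.42,-1.16,4.6]],"turn":[-0.1,-0.2,-0.3,-0.305,-0.305,-0.305]}' 60
python3 - <<'E'
from plant import bot
import cv2,pickle
o=bot.get_obs();im=bot.get_image('wrist');pickle.dump({'wrist':im,'obs':o},open('d1.pkl','wb'))
print(o['eef_pos'],o['eef_rot'],o['clock'])
cv2.imwrite('pics/w1.png',cv2.resize(im['pixels'][80:400,120:520,::-1],None,fx=2,fy=1.875,interpolation=cv2.INTER_CUBIC) if 0 else cv2.resize(im['pixels'][100:400,120:520,::-1],(800,600),interpolation=cv2.INTER_CUBIC))
E
```

```text
clock: 0.75
eef_pos: [544.4, -10.1, 128.0]
eef_rot: [-0.002, 0.592, 0.806, -0.001]
wrist_force: [0.2, -0.3, -0.1]
opening: 0.531
grasp_force: 0.0
[544.44087986 -10.10515026 127.96601985] [-0.00213192  0.59176066  0.80611045 -0.00085143] 0.75
```

View pics/w1.png

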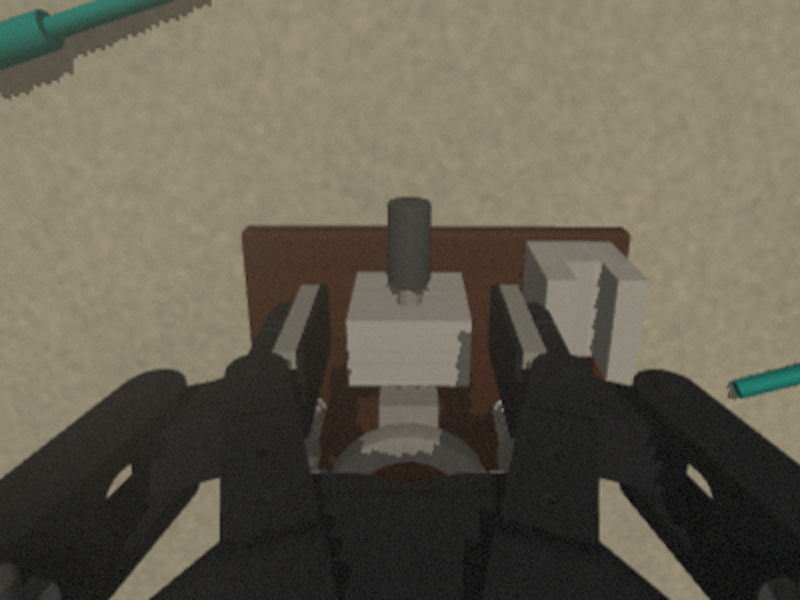

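The view is aligned: pin centred at crop x 409 between the pads (328, 490), base far edge at row 228. Next I'll refit with this view.

```bash
cat >> fit.py <<'E'
print('--- view 1')
e=pickle.load(open('d1.pkl','rb'))
c1=lambda x,y:(120+(x+.5)/2-.5,100+(y+.5)/2-.5)
V=[((-80,95,12),c1(246,229)),((105,95,12),c1(630,229)),((-25,75,60),c1(348,320)),((25,75,60),c1(470,320)),((-25,45,60),c1(347,385)),((25,45,60),c1(470,385)),((95,91,56),c1(646,281)),((55,91,56),c1(542,280)),((0,119,51),c1(409,202))]
f=least_squares(lambda p:(proj(e['wrist'],c2w(p,[a for a,b in V]),e['obs'])-[b for a,b in V]).ravel(),best,loss='soft_l1')
p=f.x;print(p,f.fun.reshape(-1,2).round(1).tolist())
for n,q in dict(g105=(0,105,42),notch=(75,125,42),ring=(0,0,78)).items():print(n,c2w(p,q))
E
python3 fit.py|sed -n '/---/,$p'
```

```text
--- view 1
[ 5.76298256e+02 -1.11621636e+02  3.00118038e-01] [[-4.4, 0.5], [1.6, 1.6], [-1.9, -0.5], [0.5, -0.1], [-0.3, -0.2], [-0.9, 0.2], [1.8, -0.8], [2.9, -0.6], [-0.4, 2.1]]
g105 [[545.25679408 -11.31496756  42.        ]]
notch [[610.99175467  29.96353722  42.        ]]
ring [[ 576.29825597 -111.62163555   78.        ]]
```

```bash
python3 -m jog '{"jaw":[0.06,0.06,0.06,0.06,-0.4,-1,-1,-1,-1],"offset":[[0,0,1.2],[0,0,2.4],[0,0,3.4],[0,0,3.7],[0,0,3.7],[0,0,3.7],[0,0,3.7],[0,0,3.7],[0,0,3.7]],"turn":[0,0,0,0,0,0,0,0,0]}' 60
```

```text
clock: 1.7
eef_pos: [546.5, -10.9, 39.0]
eef_rot: [0.001, 0.592, 0.806, 0.0]
wrist_force: [-4.1, -2.5, 4.1]
opening: 0.195
grasp_force: 58.1
```

```bash
python3 -m jog '{"jaw":[-1,-1,-1,-1,-1,-1,-1],"offset":[[0.4,0,0],[1,0,0],[1.7,0,0],[2.4,0,0],[2.9,0,0],[3.2,0,0],[3.2,0,0]],"turn":[0,0,0,0,0,0,0]}' && python3 -m jog '{"jaw":[-1,-1,-1,-1,-1,-1],"offset":[[0,0,-0.6],[0,0.5,-1.3],[0,1.6,-1.5],[0,2.6,-1.5],[0,3,-1.5],[0,3,-1.5]],"turn":[0,0,0,0,0,0]}'
python3 - <<'E'
from plant import bot
import cv2,pickle,numpy as np
o=bot.get_obs();im=bot.get_image('wrist');s=bot.get_image('side');pickle.dump({'wrist':im,'side':s,'obs':o},open('d2.pkl','wb'))
print(o['eef_pos'],o['eef_rot'])
a=cv2.resize(im['pixels'][100:300,200:400,::-1],(400,400),interpolation=cv2.INTER_CUBIC)
b=cv2.resize(s['pixels'][160:260,250:350,::-1],(400,400),interpolation=cv2.INTER_CUBIC)
cv2.imwrite('pics/w2.png',np.hstack([a,b]))
E
```

```text
clock: 2.4
eef_pos: [521.5, 67.2, 37.7]
eef_rot: [-0.0, 0.591, 0.807, 0.0]
wrist_force: [-0.3, 1.7, -0.3]
opening: 0.189
grasp_force: 57.7
clock: 3.0
eef_pos: [594.3, 88.2, 75.1]
eef_rot: [0.0, 0.591, 0.806, 0.0]
wrist_force: [-0.9, -0.0, -0.8]
opening: 0.188
grasp_force: 57.9
[594.32178787  88.19194107  75.05964953] [1.27440427e-04 5.91447016e-01 8.06343852e-01 6.26176914e-05]
```

View pics/w2.png

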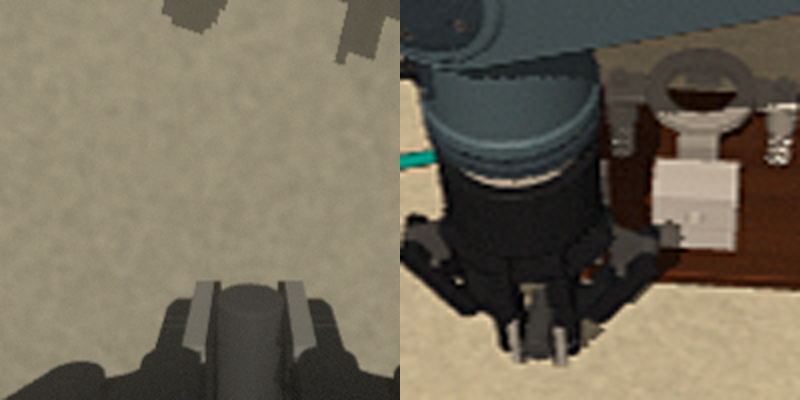

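```bash
python3 -m jog '{"jaw":[-1,-1,-1,-1,-1,-1,-1,-1,-1,-1],"offset":[[-0.8,0,0],[-1.8,0,0],[-2.3,0,0],[-2.4,0,0],[-2.4,0,0.4],[-2.4,0,0.8],[-2.4,0,1.1],[-2.4,0,1.3],[-2.4,0,1.45],[-2.4,0,1.45]],"turn":[0,0,0,0,0,0,0,0,0,0]}'
```

```text
clock: 4.1
eef_pos: [611.4, 31.7, 39.0]
eef_rot: [-0.0, 0.591, 0.806, -0.0]
wrist_force: [-1.8, 1.5, 4.9]
opening: 0.186
grasp_force: 58.3
```

```bash
python3 -m jog '{"jaw":[-0.4,-0.2,0.06,0.06,0.06,0.06,0.06],"offset":[[0,0,0],[0,0,0],[0,0,0],[0,0,-0.5],[0,0,-1.8],[0,0,-3.6],[0.8,0,-4.4]],"turn":[0,0,0,0,0,0,0]}'
python3 - <<'E'
from plant import bot
import cv2,pickle,numpy as np
o=bot.get_obs();im=bot.get_image('wrist');s=bot.get_image('side');pickle.dump({'wrist':im,'side':s,'obs':o},open('d3.pkl','wb'))
print(o['eef_pos'],o['eef_rot'])
a=cv2.resize(im['pixels'][100:300,150:450,::-1],(600,400),interpolation=cv2.INTER_CUBIC)
b=cv2.resize(s['pixels'][160:360,190:290,::-1],(200,400),interpolation=cv2.INTER_CUBIC)
cv2.imwrite('pics/w3.png',np.hstack([a,b]))
E
```

```text
clock: 4.8
eef_pos: [608.6, 48.3, 154.6]
eef_rot: [0.004, 0.592, 0.806, 0.002]
wrist_force: [1.6, -0.2, 0.8]
opening: 0.531
grasp_force: 0.0
[608.57546533  48.30730162 154.592998  ] [0.00352667 0.5924117  0.80562604 0.00162267]
```

View pics/w3.png

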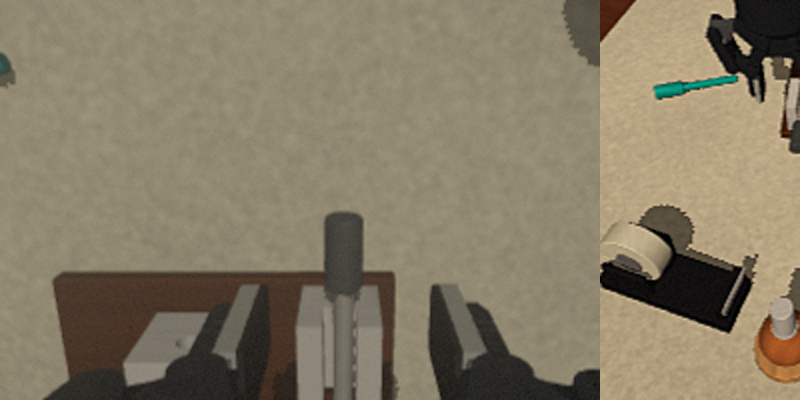

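Pin lies in the notch, straight (shaft at crop x 344, between walls at 322 and 362), grip outside the block. I'll check its depth numerically and locate the dispenser end relative to the knob.

Run:
```python
import pickle
from h import *
from scipy.optimize import least_squares
e=pickle.load(open('d3.pkl','rb'));p=[576.3,-111.3,.301]
px=lambda P:(proj(e['wrist'],c2w(p,P),e['obs'])-[150,100])*2
print('grip end top exp',px([(75,139,51),(75,139,42),(75,103,51),(75,91,47),(75,91,42),(55,91,56),(95,91,56),(105,95,12)]).round(0).tolist())
for y in(133,136,139,142,145):print(y,px((75,y,51)).round(0))
for q,z in(((255,327),0),((265.5,293),15),((280.5,312.2),98)):
    f=least_squares(lambda w:(proj(e['side'],[w[0],w[1],z])-q).ravel(),[520,240]);print(q,f.x)
```

```text
grip end top exp [[337.0, 222.0], [338.0, 216.0], [338.0, 296.0], [338.0, 315.0], [338.0, 310.0], [294.0, 325.0], [381.0, 325.0], [395.0, 277.0]]
133 [[337. 235.]]
136 [[337. 229.]]
139 [[337. 222.]]
142 [[337. 216.]]
145 [[337. 209.]]
(255, 327) [591.03875438 252.39040916]
(265.5, 293) [599.76195506 183.44416991]
(280.5, 312.2) [530.53702318 242.07100056]
```

```bash
python3 -m jog '{"jaw":[0.06,0.06,0.06,0.06,0.06,0.06,0.06,0.06],"offset":[[1.2,-0.1,0],[3,-0.2,0],[4.8,-0.35,0],[6.6,-0.5,0],[7.8,-0.6,0],[8.28,-0.6,0],[8.28,-0.6,0],[8.28,-0.6,0]],"turn":[0,0,0,0,0,0,0,0]}'
python3 - <<'E'
from plant import bot
import cv2,pickle,numpy as np
o=bot.get_obs();im=bot.get_image('wrist');s=bot.get_image('side');c=bot.get_image('scene');pickle.dump({'wrist':im,'side':s,'scene':c,'obs':o},open('d4.pkl','wb'))
print(o['eef_pos'],o['eef_rot'])
a=cv2.resize(im['pixels'][200:400,200:450,::-1],(500,400),interpolation=cv2.INTER_CUBIC)
b=cv2.resize(s['pixels'][260:360,230:305,::-1],(300,400),interpolation=cv2.INTER_CUBIC)
cv2.imwrite('pics/w4.png',np.hstack([a,b]))
E
```

```text
clock: 5.7
eef_pos: [529.5, 242.2, 148.8]
eef_rot: [0.0, 0.591, 0.806, -0.0]
wrist_force: [0.6, -0.5, 0.0]
opening: 0.529
grasp_force: 0.0
[529.48699998 242.2112672  148.79772746] [ 1.60566372e-04  5.91488077e-01  8.06313671e-01 -3.04994351e-04]
```

View pics/w4.png

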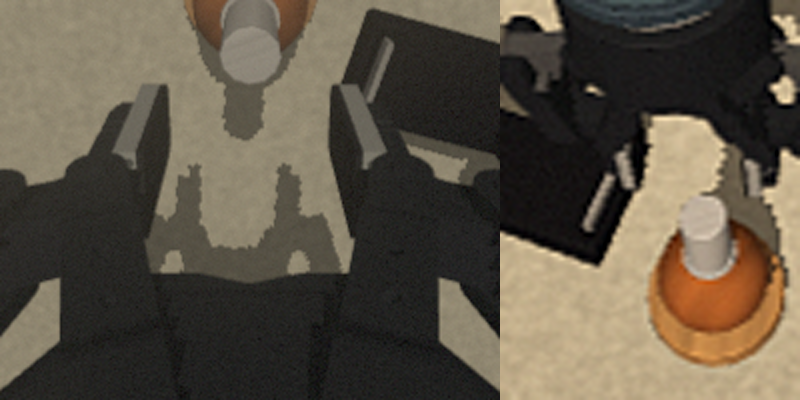

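Ferrule top at crop (251,55) → wrist (325,227), laterally centred between the pads (168, 330) but ahead in tool x; dispenser end is to the right.

Run:
```python
import pickle
from h import *
from scipy.optimize import least_squares
e=pickle.load(open('d4.pkl','rb'));o=e['obs']
cands={'wrist':(200+251.5/2-.5,200+55.5/2-.5),'side':(230+702.5/4-125-.5,260+215.5/4-.5),'scene':(411.3,272.3)}
w,x,y,z=o['eef_rot'];M=R.from_quat([x,y,z,w]).as_matrix()
for k,q in cands.items():
    f=least_squares(lambda v:(proj(e[k],[v[0],v[1],98],o)-q).ravel(),[520,240]);print(k,q,f.x,'tool shift/25',(M.T@(np.r_[f.x,0]-o['eef_pos']*[1,1,0]))[:2]/25)
f=least_squares(lambda v:(proj(e['wrist'],[v[0],v[1],40],o)-(200+248/2,200-10)).ravel(),[520,240]);print('sanity',f.x)
```

```text
wrist (325.25, 227.25) [530.30981149 245.3178774 ] tool shift/25 [0.1086465 0.0687081]
side (280.125, 313.375) [530.22893072 244.33325637] tool shift/25 [0.07205077 0.05379556]
scene (411.3, 272.3) [525.55610099 240.76507242] tool shift/25 [-0.00796271 -0.16735025]
sanity [525.95739018 256.22016042]
```

```bash
python3 -m jog '{"jaw":[0.06,0.06,0.06,0.06,-0.3,-1,-1,-1,-1],"offset":[[0.09,0.05,1],[0.09,0.05,2],[0.09,0.05,2.7],[0.09,0.05,2.95],[0.09,0.05,2.95],[0.09,0.05,2.95],[0.09,0.05,2.95],[0.09,0.05,2.95],[0.09,0.05,2.95]],"turn":[0,0,0,0,0,0,0,0,0]}' 90
```

```text
clock: 6.75
eef_pos: [530.0, 245.5, 76.1]
eef_rot: [0.001, 0.591, 0.806, 0.0]
wrist_force: [-2.0, -2.8, 3.0]
opening: 0.232
grasp_force: 87.9
```

```bash
python3 -m jog '{"jaw":[-1,-1,-1,-1,-1,-1,-1,-1,-1,-1,-1,-1],"offset":[[0,0,-1],[0,0,-2.5],[0,0,-4],[-1.2,-0.2,-4.6],[-3,-0.5,-4.6],[-4.8,-0.8,-4.6],[-6.6,-1.1,-4.6],[-8.4,-1.4,-4.6],[-10.2,-1.8,-4.6],[-12,-2.1,-4.6],[-13.4,-2.35,-4.6],[-14,-2.46,-4.6]],"turn":[0,0,0,0,0,0,0,0,0,0,0,0]}' && python3 -m jog '{"jaw":[-1,-1,-1,-1],"offset":[[-0.18,0,0.6],[-0.18,0,1.4],[-0.18,0,1.7],[-0.18,0,1.7]],"turn":[0,0,0,0]}'
python3 - <<'E'
from plant import bot
import cv2,pickle,numpy as np
o=bot.get_obs();s=bot.get_image('side');c=bot.get_image('scene');pickle.dump({'side':s,'scene':c,'obs':o},open('d5.pkl','wb'))
print(o['eef_pos'],o['eef_rot'])
a=cv2.resize(s['pixels'][140:250,270:370,::-1],(400,440),interpolation=cv2.INTER_CUBIC)
b=cv2.resize(c['pixels'][150:260,260:360,::-1],(400,440),interpolation=cv2.INTER_CUBIC)
cv2.imwrite('pics/w5.png',np.hstack([a,b]))
E
```

```text
clock: 7.95
eef_pos: [576.6, -110.0, 190.6]
eef_rot: [0.001, 0.593, 0.805, 0.0]
wrist_force: [0.2, 0.3, -1.5]
opening: 0.235
grasp_force: 88.4
clock: 8.35
eef_pos: [576.0, -109.0, 145.5]
eef_rot: [-0.002, 0.591, 0.807, -0.0]
wrist_force: [0.1, 0.6, -2.2]
opening: 0.235
grasp_force: 88.4
[ 576.00478826 -108.96072516  145.45222835] [-2.18175139e-03  5.90902787e-01  8.06739764e-01 -2.99653062e-04]
```

View pics/w5.png

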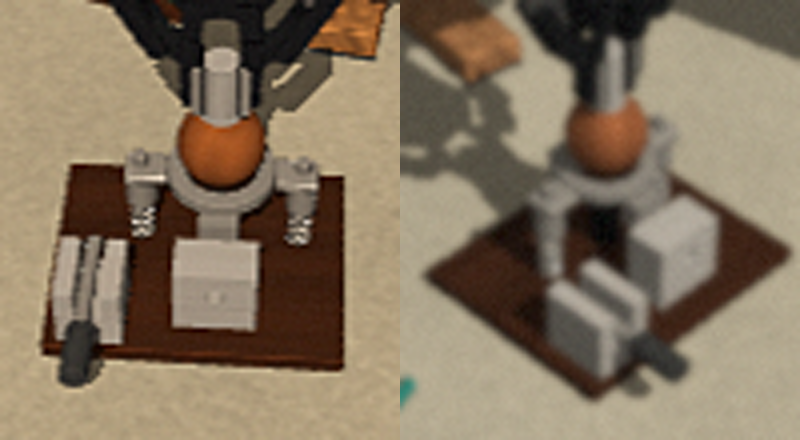

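The pin rests in the notch and the knob is centred over the ring (side crop (222,150)). Pressing down in stages.

```bash
python3 -m jog '{"jaw":[-1,-1,-1,-1,-1,-1],"offset":[[0,0,0.2],[0,0,0.35],[0,0,0.5],[0,0,0.7],[0,0,0.85],[0,0,0.85]],"turn":[0,0,0,0,0,0]}' 110; python3 -m jog '{"jaw":[-1,-1,-1,-1],"offset":[[0,0,0.12],[0,0,0.24],[0,0,0.3],[0,0,0.3]],"turn":[0,0,0,0]}'
```

```text
clock: 9.05
eef_pos: [577.1, -111.5, 126.8]
eef_rot: [-0.0, 0.592, 0.806, -0.001]
wrist_force: [-5.1, -1.2, 6.0]
opening: 0.232
grasp_force: 107.7
clock: 9.45
eef_pos: [577.1, -111.6, 119.9]
eef_rot: [0.0, 0.591, 0.806, -0.001]
wrist_force: [-6.6, -1.6, 9.7]
opening: 0.233
grasp_force: 107.9
```

```bash
python3 -m jog '{"jaw":[-1,-1,-1,-1],"offset":[[0,-0.03,0.06],[0,-0.04,0.12],[0,-0.04,0.16],[0,-0.04,0.16]],"turn":[0,0,0,0]}';  python3 -m jog '{"jaw":[-1,-1,-1,-1],"offset":[[0,0,0.04],[0,0,0.06],[0,0,0.06],[0,0,0.06]],"turn":[0,0,0,0]}'
```

```text
clock: 9.85
eef_pos: [576.8, -111.8, 116.5]
eef_rot: [0.001, 0.592, 0.806, -0.0]
wrist_force: [-4.8, 0.1, 11.3]
opening: 0.231
grasp_force: 107.9
clock: 10.25
eef_pos: [576.9, -111.8, 115.3]
eef_rot: [0.001, 0.591, 0.806, -0.0]
wrist_force: [-5.8, 0.8, 11.9]
opening: 0.234
grasp_force: 107.9
```

```bash
python3 -m jog '{"jaw":[-1,-1,-1,-1],"offset":[[0,-0.02,0.04],[0,-0.02,0.08],[0,-0.02,0.08],[0,-0.02,0.08]],"turn":[0,0,0,0]}';  python3 -m jog '{"jaw":[-1,-1,-1,-1],"offset":[[0,0,0.03],[0,0,0.06],[0,0,0.06],[0,0,0.06]],"turn":[0,0,0,0]}'
```

```text
clock: 10.65
eef_pos: [576.9, -112.0, 114.9]
eef_rot: [0.001, 0.591, 0.806, 0.0]
wrist_force: [-8.9, 1.8, 22.2]
opening: 0.233
grasp_force: 109.5
clock: 11.05
eef_pos: [577.0, -112.1, 114.7]
eef_rot: [0.001, 0.591, 0.806, -0.0]
wrist_force: [-12.0, 2.8, 31.2]
opening: 0.231
grasp_force: 110.7
```

The force jumped from 12 to 31 N with almost no travel, so the ring is at its stop. I'll ease off slightly and take a final look.

```bash
python3 -m jog '{"jaw":[-1,-1,-1,-1,-1],"offset":[[0,0,-0.04],[0,0,-0.04],[0,0,-0.04],[0,0,-0.04],[0,0,-0.04]],"turn":[0,0,0,0,0]}'
python3 - <<'E'
from plant import bot
import cv2,numpy as np
s=bot.get_image('side');c=bot.get_image('scene')
a=cv2.resize(s['pixels'][140:250,270:370,::-1],(400,440),interpolation=cv2.INTER_CUBIC)
b=cv2.resize(c['pixels'][150:260,260:360,::-1],(400,440),interpolation=cv2.INTER_CUBIC)
cv2.imwrite('pics/w6.png',np.hstack([a,b]))
E
```

```text
clock: 11.55
eef_pos: [576.9, -112.0, 114.8]
eef_rot: [0.001, 0.591, 0.806, 0.0]
wrist_force: [-10.5, 2.4, 24.8]
opening: 0.235
grasp_force: 110.3
```

View pics/w6.png

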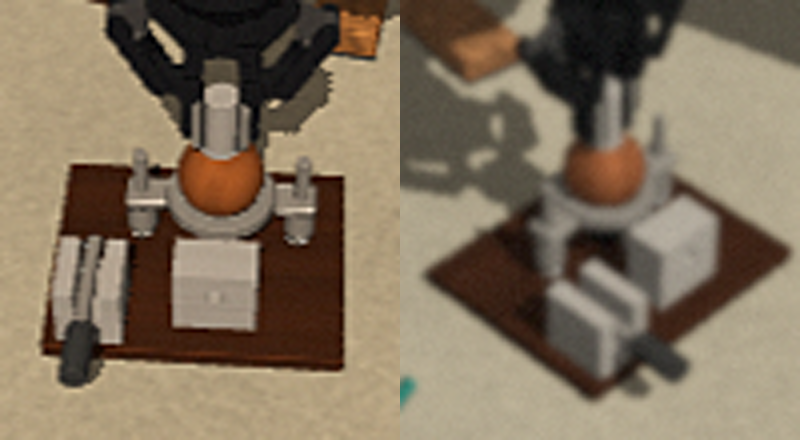

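The ring is down, with the columns protruding at side crop (140,165) and (303,175). The knob is upright and centred, and the pin is in the notch.

```bash
python3 -c "
from plant import bot
print(bot.sign_off())"
```

```text
the job is handed in; nothing more can be done
None
```

The job is handed in: the pin lies released in the notch, and the knob is upright in the ring, still gripped and pressed to the stop with about 25 N; no verdict came back.

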